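Load the bottle labeller and start it

TASK

Load the bottle labeller: push the bottle that lies in the infeed gutter so that it rolls up the slope until it is home at the black rubber roller and the orange dogs have sprung up behind it, so that it cannot roll back. Only then press the green start button right down and let it go. Push only: do not lift the bottle at any time, and leave the two standing bottles and the blue-lidded cup alone.

Things in the scene. Friction and masses are not known exactly. Their poses are not given: they have to be found in the camera images.
- gutter: Sloped aluminium infeed gutter of the fixed white bottle labeller. Origin: on its floor, at mid-width, at the foot of the slope, 42 mm above the bench. x points up the slope (9 degrees above level), y across, z square to the floor. 117.5 mm wide between slippery white strips on cheeks 22 mm high. Toward -x from the origin the floor is a level apron 78 mm long, open at its end but for a lip 6 mm high.
- roller (a point): Centre of the fixed black rubber roller, 24 mm in diameter, that lies across the top of the gutter 186 mm up the slope, its axis 24 mm above the floor: the stop. Axes as the gutter's. Directly behind it stands the labeller's housing, 124 mm high above the bench, 106 mm long, 146 mm wide, the highest part of the machine but for the button.
- home (a point): Where the bottle's axis is when it is home: in the gutter's frame 147 mm up the slope, y = -23 mm, 24 mm above the sloped floor. Between roller and raised dogs the bottle has about 6 mm of play along the slope (axis from 144 to 150 mm). Axes as the gutter's.
- bottle_mid (a point): Bottle to label: smooth clear glass, blue screw cap, 48 mm thick, 115 mm long, 0.2 to 0.42 kg, lying across the level apron, free to roll. The point is on its axis, 45 mm from its base, near the centre of mass, about 12 mm to the -y side of the gutter's middle; push level with it. z runs along the bottle to the cap (gutter's +y). The straight body ends 65 mm from the base, then tapers.
- dogs (a joint): Two orange one-way dogs, 8 mm wide, on one sprung shaft under the floor, at y = -48 and +2 mm in the gutter's frame. 0 rad = up, noses 9 mm above the floor; 0.55 = down, level with the floor. The bottle rolling up presses them down by its weight; once it has passed they spring up and bar its way back. Fingertips 12 mm above the floor clear them.
- dogs_nose (a point): Point at the top of the dogs' noses, half-way between the two dogs, 9 mm above the gutter's floor when up, at x = 124 mm in the gutter's frame.
- start (a joint): Green round start button, 26 mm in diameter, on top of the labeller's housing. 0 = out, 0.006 m = right down (5 N); it springs back.
- start_top (a point): Centre of the green button's top face; pressed straight down. Its surroundings are lower: the housing's top is level, and nothing on it is higher than the button.
- tall_bottle: Standing bystander: reagent bottle with blue cap, 52 mm in diameter, 130 mm high; origin at the centre of its underside.
- short_bottle: Standing bystander: small reagent bottle with red cap, 44 mm in diameter, 110 mm high; origin at the centre of its underside.
- blue_cup: Standing bystander: white specimen cup with blue lid, 60 mm in diameter, 72 mm high; origin at the centre of its underside.
Mind the look-alikes: they are no part of the job. What is shaped like the part that bears bottle_mid but purple is not meant.

How it is judged:
On the way, in this order (a step that is already met when the one before it is completed fails the run):
1. the bottle is home at the roller and the dogs are up behind it (x of bottle_mid in the frame of gutter above 0.14 m and z of bottle_mid in the frame of gutter below 0.03 m and value of joint dogs below 0.1 rad), for 0.2 s.
2. the start button is pressed right down (value of joint start above 0.0045 m), for 0.02 s.
At the end, for the whole second after the job is handed in: The bottle lies at rest square across the gutter (within 0.1 rad) with its axis 140 to 154 mm up the slope, on the floor, between roller and dogs; the dogs are up (under 0.1 rad); the button is out again (under 1.5 mm) (all of step 1 and x of bottle_mid in the frame of gutter below 0.154 m and z of bottle_mid in the frame of gutter above 0.02 m and angle between the z axis of bottle_mid and the y axis of gutter, either way round below 0.1 rad and linear speed of bottle below 0.02 m/s and value of joint start below 0.0015 m); the robot touches nothing.
It fails at once if the start button is pressed while the bottle is not home behind the dogs (value of joint start above 0.003 m and (x of bottle_mid in the frame of gutter below 0.14 m or value of joint dogs above 0.15 rad)).
It fails at once if the bottle is lifted off the gutter's floor (z of bottle_mid in the frame of gutter above 0.045 m).
It fails at once if a standing bottle or the cup is disturbed (distance of any of tall_bottle, short_bottle, blue_cup from where it was at the start of the episode above 0.02 m or angle between any of tall_bottle, short_bottle, blue_cup's own z axis and vertical above 0.3 rad).
It also fails if it takes over 42 s, if anything falls off the work surface, if the arm or the gripper's body presses on something with over 40 N, if the wrist force passes 120 N, or if a joint passes its speed limit or range.

ROBOT

A 6-joint arm with a two-finger parallel gripper is mounted at the origin on a cart in front of the work surface, level with it; the furniture and walls round the work are solid. World frame = base frame: x ahead of the robot, y to its left, z up, the work surface at z = 0. Lengths are in m, angles in rad, forces in N, time in s.
With the tool pointing down it reaches from about 0.425 to 0.95 m from the base axis. Payload 3.5 kg.
Tool frame: the origin (TCP) lies between the finger pads; the fingertips stand 14 mm ahead of it and the grasp point (between the pads) lies 5 mm behind it (ctrl.tip_extent is the distance from the TCP to the fingertips, in m); x points along the fingers, z is the direction in which the jaws open and shut, and the axes are right-handed (so a half turn about x gives the same grasp; the last joint's range is limited). The gripper opens to 85 mm and grips with 20 to 120 N. Pads are 22 mm wide; open, the fingers measure 114 mm over their backs; the gripper's body (76 mm by 85 mm) begins 54 mm behind the grasp point. The pads swing forward as they close: fully open they stand 13 mm farther back than shut.
Start: joints at [-0.15, 0.286, 1.577, -0, 1.279, -0.15], TCP at [0.675, 0, 0.245] pointing down, gripper open.
Joint ranges: [-2.77, 2.77], [-0.9, 2.22], [0.21, 2.48], [-1.53, 4.67], [0.24, 2.81], [-2.84, 2.84]. Speed limits (rad/s): [2.79, 2.79, 3.14, 3.14, 3.14, 3.14].

INTERFACE

Orientations are given as a unit quaternion [x, y, z, w].
In Python, from plant import ctrl gives the robot as it stands.
- The arm moves only by the tool move_arm, never from a script. Its argument "commands" is one flat list of numbers, 4 for each row, row after row: the shift along the tool's x, y, z in units of 25 mm (1.0 is 25 mm), then the turn about the tool's x in units of 5 degrees (1.0 is 5 degrees). A call has 1 to 20 rows; each row shifts and turns the commanded pose from where the row before left it, along the tool's axes as they then stand; what a row does not reach is not made up. A row lasts 1/8 s, in which the tool goes at most 62.5 mm and 10.7 degrees, less where a joint would pass 70% of its speed; a pose out of reach is approached as far as the arm can. A call is refused whole if a number of a shift passes 1 or a number of a turn 1, either way. A call with a gripper value outside its range is refused whole. "jaw" is the finger opening in mm, from 0 to 85.4, set as the call begins (left out, the last holds). The fingers move at their own pace and stop on an object; "force" is the grip in N (left out, the last holds). Time passes only in rows, so rows that do not move let the fingers close. It gives the time, the measured TCP pose, the force and the opening at its end, in the units of the state.
- ctrl.get_state(): the state, without advancing time (a new reading comes with each control period).
- ctrl.read_camera(name): name is "scene" or "side" or "wrist"; returns the picture (384x512x3 uint8, red, green, blue); there is no depth.
- ctrl.get_calibration(name): a dict with "camera_matrix" (3x3 intrinsics, pixels), "camera_from_world" (4x4, takes a point from world to camera coordinates); the wrist camera has in their place "mount" (4x4, takes a point from camera to tool coordinates, whose origin is the TCP and whose axes are the tool frame's). Camera axes: x right, y down, z forward; pixel columns grow to the right and rows downward; lengths in m; the calibration is good to about 2 mm. A picture is of the moment at which its call begins: read the wrist's pose just before it. get_calibration takes no time and is no camera call.
- ctrl.sign_off(): hands the job in, once; it reports no verdict.
The state is a dict: "time": time; "qpos": joint angles; "dq": joint speeds; "joint_efforts": joint torques, N m; "eef_pos": TCP position; "tcp_rot": TCP orientation; "contact_force": force on the tool from outside, world axes, zero at the start; "wrist_torque": the same for the moment, N m; "opening": opening from 0.0 (shut) to 1.0 (fully open).
Only numpy, scipy, OpenCV 4.12 (cv2) and the standard library are available. Lean on these libraries where they do the work, as an engineer would, in place of code of your own. Each camera call takes 0.05 s, during which the arm holds its last target.

## Working session

There is one attempt and no reset: what is moved stays moved. The work goes in short steps, Python scripts to look and compute and a tool call to move; the robot and the scene stay as the last step left them, time stands still between calls to the robot, and variables do not carry over. Pictures are saved under pics/ and viewed, and the job is handed in when it is done.

Besides the shell and the picture viewer there is one more tool, called after "Request:" as a command line: name --argument value ..., lists and objects as JSON in quotes. move_arm: Moves the arm, as the interface text tells. Its arguments: {"type":"object","properties":{"commands":{"type":"array"},"jaw":{"type":"number"},"force":{"type":"number"}},"required":["commands"]}

```bash
ls; mkdir -p pics; python3 - <<'E'
from plant import ctrl
import cv2
s=ctrl.get_state();print(s)
for n in("scene","side","wrist"):
    cv2.imwrite(f"pics/{n}0.png",ctrl.read_camera(n)[:,:,::-1]); print(n,ctrl.get_calibration(n))
E
```

```text
pics
{'time': 0.0, 'qpos': array([-1.50019021e-01,  2.87224027e-01,  1.57818771e+00,  5.78714381e-06,
        1.27864749e+00, -1.50006643e-01]), 'dq': array([-0.00097805, -0.00019365,  0.0011252 ,  0.00177509, -0.00029301,
       -0.00143387]), 'joint_efforts': array([-1.79628755e-04, -4.05981302e+01, -2.92628127e+01, -1.54224781e-04,
        5.81841552e-03,  3.74769741e-06]), 'eef_pos': array([6.74360505e-01, 1.14735146e-04, 2.43902456e-01]), 'tcp_rot': array([1.37235423e-04, 7.07968222e-01, 1.27299554e-04, 7.06244265e-01]), 'contact_force': array([ 0.49297838, -0.26839715, -0.10872414]), 'wrist_torque': array([0.00074523, 0.02492222, 0.01057711]), 'opening': 0.9996987564733967}
scene {'camera_matrix': array([[424.22246174,   0.        , 245.82450912],
       [  0.        , 424.22246174, 192.72613353],
       [  0.        ,   0.        ,   1.        ]]), 'camera_from_world': array([[ 0.7138518 , -0.70015683,  0.01400115, -0.36262502],
       [-0.2819753 , -0.30567659, -0.90942386,  0.28920787],
       [ 0.64101915,  0.64524587, -0.41563471,  0.91249266],
       [ 0.        ,  0.    
[... 309 characters left out ...]
33589, -0.56247878, -0.82007437,  0.18830939],
       [ 0.14237932,  0.80763542, -0.57223523,  0.96202195],
       [ 0.        ,  0.        ,  0.        ,  1.        ]])}
wrist {'camera_matrix': array([[272.87428891,   0.        , 257.25374596],
       [  0.        , 272.87428891, 190.29633995],
       [  0.        ,   0.        ,   1.        ]]), 'mount': array([[-5.58409609e-04, -2.65821926e-01,  9.64021987e-01,
        -1.28327632e-01],
       [-5.31893766e-04, -9.64021922e-01, -2.65822216e-01,
         6.76518004e-02],
       [ 9.99999703e-01, -6.61194965e-04,  3.96930080e-04,
         6.84525447e-04],
       [ 0.00000000e+00,  0.00000000e+00,  0.00000000e+00,
         1.00000000e+00]])}
```

View pics/scene0.png

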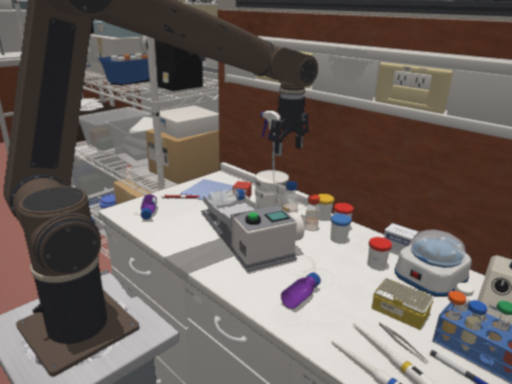

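View pics/side0.png

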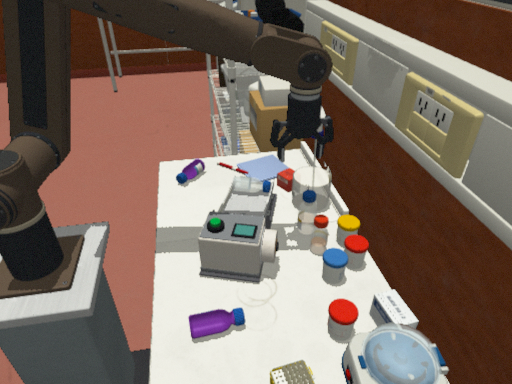

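View pics/wrist0.png

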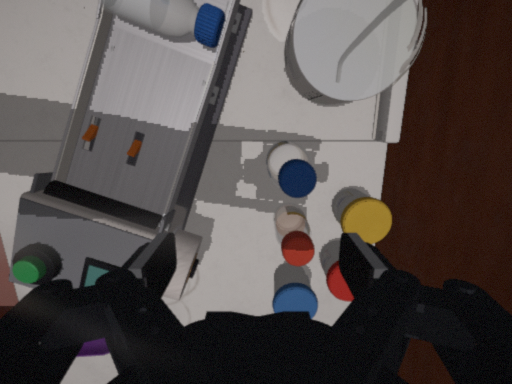

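The wrist view shows the gutter running toward the image top (+y world), the bottle at (165,15) with its cap at (210,25), the dogs at (90,132) and (135,148), and the button at (30,270). I'll measure these now.

```bash
cat > h.py <<'E'
from plant import ctrl
import cv2, numpy as np
from scipy.spatial.transform import Rotation as R
def look(n,save=None):
    s=ctrl.get_state(); im=ctrl.read_camera(n)
    c=ctrl.get_calibration(n);K=c["camera_matrix"]
    if n=="wrist":
        T=np.eye(4);T[:3,:3]=R.from_quat(s["tcp_rot"]).as_matrix();T[:3,3]=s["eef_pos"];W=T@c["mount"]
    else: W=np.linalg.inv(c["camera_from_world"])
    if save: cv2.imwrite(save,im[:,:,::-1])
    return im,K,W
def ray(K,W,u,v):
    d=W[:3,:3]@np.linalg.solve(K,[u,v,1]); return W[:3,3],d/np.linalg.norm(d)
def onz(K,W,u,v,z):
    o,d=ray(K,W,u,v); return o+d*(z-o[2])/d[2]
def tri(r1,r2):
    A=sum(np.eye(3)-np.outer(d,d) for o,d in(r1,r2)); b=sum((np.eye(3)-np.outer(d,d))@o for o,d in(r1,r2))
    p=np.linalg.solve(A,b); return p,[np.linalg.norm(np.cross(p-o,d)) for o,d in(r1,r2)]
def proj(K,W,p):
    q=np.linalg.inv(W)@np.append(p,1); q=K@q[:3]; return q[:2]/q[2]
def blobs(im,lo,hi,mn=15):
    m=cv2.inRange(cv2.cvtColor(im,cv2.COLOR_RGB2HSV),lo,hi)
    n,l,st,c=cv2.connectedComponentsWithStats(m)
    return [(c[i].round(1),st[i]) for i in range(1,n) if st[i][4]>=mn]
E
python3 - <<'E'
from h import *
for n in("scene","side","wrist"):
    im,K,W=look(n)
    for nm,lo,hi in(("green",(45,120,60),(75,255,255)),("orange",(5,170,100),(17,255,255)),("blue",(100,120,50),(118,255,255))):
        for c,st in blobs(im,lo,hi): print(n,nm,c,st, onz(K,W,*c,0.13 if nm=="green" else 0.07).round(4))
im,K,W=look("wrist")
cv2.imwrite("pics/wz.png",cv2.resize(im[:320,0:270,::-1],None,fx=1.85,fy=1.85))
E
```

```text
scene green [252.7 216. ] [248 213  10   7  55] [ 0.4639 -0.0681  0.13  ]
scene green [505.1 307.1] [498 302  14  12 136] [ 0.5497 -0.6473  0.13  ]
scene orange [317.9 197.1] [315 194   5   8  19] [ 0.7929 -0.0396  0.07  ]
scene orange [456.8 297.3] [449 291  16  13 153] [ 0.6008 -0.552   0.07  ]
scene blue [125.3  70.6] [100  58  48  26 898] [1.6557 2.6562 0.07  ]
scene blue [291.1 185.3] [287 182  10   8  66] [0.8025 0.0806 0.07  ]
scene blue [240.7 193.9] [238 190   6   9  44] [0.6272 0.1468 0.07  ]
scene blue [107.6 200.7] [101 195  13  12 113] [0.2877 0.3913 0.07  ]
scene blue [145.9 212.9] [142 208  10  11  79] [0.3294 0.2396 0.07  ]
scene blue [340.7 219.4] [332 214  19  11 156] [ 0.7179 -0.1772  0.07  ]
scene blue [314.9 277.4] [309 273  11  11  52] [ 0.4358 -0.2979  0.07  ]
scene blue [422.5 287.4] [398 274  49  22 110] [ 0.5803 -0.4853  0.07  ]
scene blue [479.8 341.4] [ 435  301   77   81 1926] [ 0.4991 -0.6335  0.07  ]
scene blue [448.5 307.6] [444 304   8   8  22] [ 0.5536 -0.5534  0.07  ]
scene blue [478.6 380.7] [474 377  12   7  41] [ 0.4018 -0.6648  0.07  ]
scene blu
[... 584 characters left out ...]
 190  13  13 129] [0.7375 0.0789 0.07  ]
side blue [335.  257.8] [323 249  25  19 383] [ 0.7231 -0.1739  0.07  ]
side blue [238.4 316.1] [233 308  11  17 149] [ 0.4755 -0.2943  0.07  ]
side blue [440.  357.4] [435 348  10  18  74] [ 0.8197 -0.4475  0.07  ]
side blue [361.9 361.7] [359 356   7  12  55] [ 0.6782 -0.43    0.07  ]
wrist green [ 25.6 271.5] [ 13 261  26  22 446] [ 0.4421 -0.084   0.13  ]
wrist orange [130.1 153.1] [127 152   6   4  16] [0.5341 0.0271 0.07  ]
wrist blue [207.3  24.5] [194   4  30  43 888] [0.6261 0.1539 0.07  ]
wrist blue [296.4 177.9] [ 279  160   36   37 1058] [ 0.7198 -0.0012  0.07  ]
wrist blue [294.3 299. ] [ 273  283   44   34 1091] [ 0.7231 -0.1616  0.07  ]
```

View pics/wz.png

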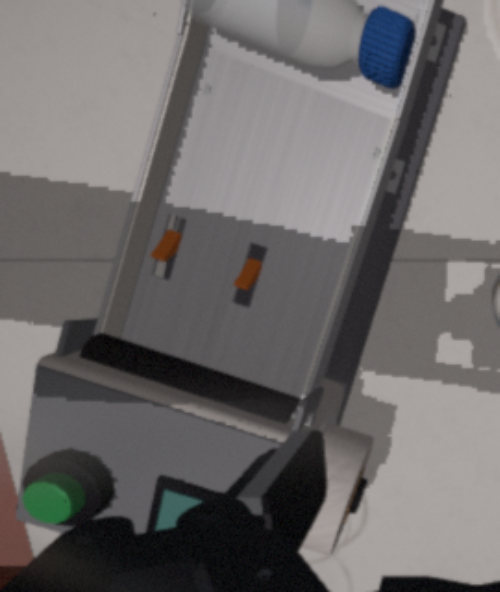

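Request:
move_arm --commands '[0, 0.5, -1, 0.75, 0, 0.5, -1, 0.75, 0, 0.5, -1, 0.75, 0, 0.5, -1, 0.75, 0, 0, 0, 0, 0, 0, 0, 0]' --jaw 20

```text
time: 1.1
eef_pos: [0.5812, 0.0591, 0.2457]
tcp_rot: [0.092, 0.701, -0.092, 0.701]
contact_force: [-0.2, -0.1, 0.4]
opening: 0.234
```

```bash
python3 - <<'E'
from h import *
im,K,W=look("wrist","pics/w1.png")
s=ctrl.get_state();print(s["time"],s["eef_pos"],R.from_quat(s["tcp_rot"]).as_matrix().round(3),s["opening"])
for nm,lo,hi,z in(("green",(45,100,40),(75,255,255),.13),("orange",(4,150,60),(17,255,255),.07),("blue",(100,120,50),(118,255,255),.066)):
    for c,st in blobs(im,lo,hi): print(nm,c,st, onz(K,W,*c,z).round(4))
cv2.imwrite("pics/w1z.png",cv2.resize(im[:,:400,::-1],None,fx=1.5,fy=1.5))
E
```

```text
1.15 [0.58133142 0.05894081 0.24554388] [[ 0.001  0.259  0.966]
 [-0.     0.966 -0.259]
 [-1.    -0.     0.001]] 0.23373912468674865
green [166.  337.3] [162 333  10   9  20] [ 0.4432 -0.0751  0.13  ]
orange [184.2 202.7] [180 195   9  17 110] [0.4915 0.0511 0.07  ]
orange [225.7 206.4] [222 198   8  17 102] [0.5371 0.0341 0.07  ]
orange [406.9 264.7] [389 248  36  32 452] [ 0.7338 -0.0983  0.07  ]
orange [392.6 254.4] [389 250   9   9  25] [ 0.7183 -0.0794  0.07  ]
blue [17.7  3.6] [  0   0  34  12 191] [0.3993 0.2874 0.066 ]
blue [221.5  52.4] [218  50   8   6  36] [0.5802 0.1939 0.066 ]
blue [275.9  79.7] [265  62  23  36 686] [0.6279 0.154  0.066 ]
blue [402.3 202.7] [384 185  38  35 991] [ 0.74  -0.017  0.066]
```

View pics/w1z.png

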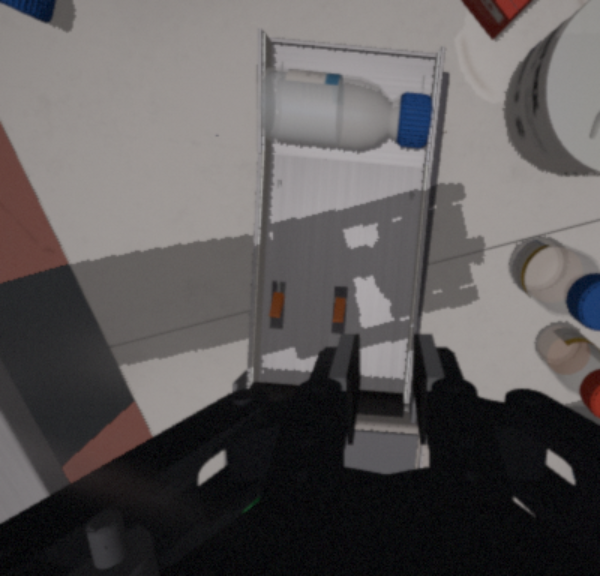

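```bash
python3 - <<'E'
from h import *
im,K,W=look("wrist")
f=lambda u,v,z:onz(K,W,u/1.5,v/1.5,z)
pts=dict(cTL=(263,35,.064),cTR=(443,50,.064),footL=(276,153,.042),footR=(414,164,.042),lipL=(270,40,.048),lipR=(437,53,.048),
 botL=(271,110,.066),cap=(415,121,.066),dogL=(277,304,.068),dogR=(340,309,.068),cBL=(252,378,.09),cBR=(408,398,.09))
P={k:f(*v) for k,v in pts.items()}
for k,p in P.items(): print(k,p.round(4))
for a,b in(("cTL","cTR"),("footL","footR"),("lipL","lipR"),("botL","cap"),("dogL","dogR"),("cTL","cBL"),("cTR","cBR")):
    d=P[b]-P[a];print(a,b,np.linalg.norm(d[:2]).round(4),np.degrees(np.arctan2(d[1],d[0])).round(2))
cv2.imwrite("pics/w1q.png",cv2.resize(im[10:290,160:310,::-1],None,fx=2.1*1.9/1.9,fy=2.1,interpolation=cv2.INTER_CUBIC))
for n in("scene","side"):
    im,K,W=look(n); cv2.imwrite(f"pics/{n}1z.png",cv2.resize(im[160:290,180:330,::-1],None,fx=4,fy=4,interpolation=cv2.INTER_CUBIC))
E
```

```text
cTL [0.5431 0.2317 0.064 ]
cTR [0.6579 0.1916 0.064 ]
footL [0.5216 0.1603 0.042 ]
footR [0.6226 0.1248 0.042 ]
lipL [0.5439 0.233  0.048 ]
lipR [0.6564 0.1943 0.048 ]
botL [0.5332 0.1857 0.066 ]
cap [0.6285 0.1527 0.066 ]
dogL [0.4915 0.0504 0.068 ]
dogR [0.538  0.0336 0.068 ]
cBL [0.4612 0.0042 0.09  ]
cBR [ 0.5725 -0.0436  0.09  ]
cTL cTR 0.1216 -19.25
footL footR 0.107 -19.38
lipL lipR 0.1189 -18.98
botL cap 0.1008 -19.09
dogL dogR 0.0495 -19.84
cTL cBL 0.2418 -109.8
cTR cBR 0.2502 -109.96
```

View pics/w1q.png

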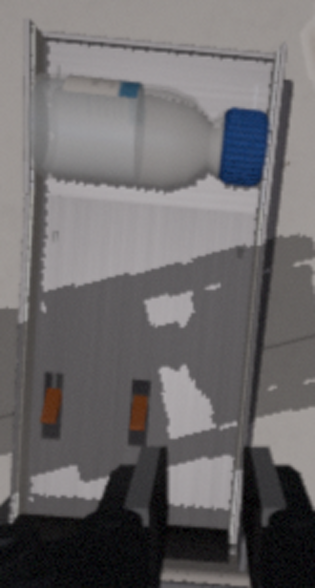

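View pics/side1z.png

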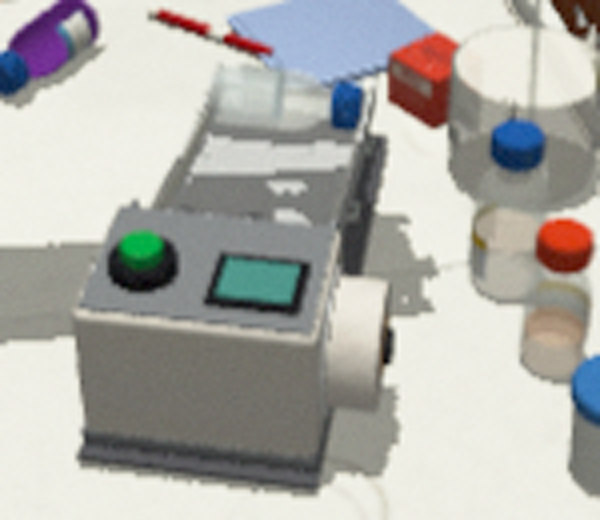

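View pics/scene1z.png

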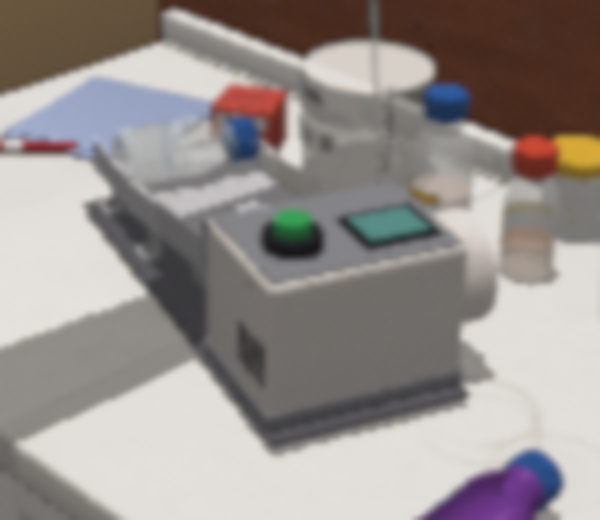

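Request:
move_arm --commands '[0, 0, 0, 0.9, 0, 0.94, -0.3, 0, 0, 0.94, -0.3, 0, 0, 0.94, -0.3, 0, 0, 0.94, -0.3, 0, 0, 0.94, -0.3, 0, 0, 0.94, -0.3, 0, 0, 0.94, -0.3, 0, 0, 0, 0, 0, 0, 0, 0, 0, 0, 0, 0, 0]'

```text
time: 2.68
eef_pos: [0.5862, 0.2311, 0.2452]
tcp_rot: [0.12, 0.697, -0.12, 0.697]
contact_force: [-0.8, -0.3, 0.7]
opening: 0.234
```

```bash
python3 - <<'E'
from h import *
s=ctrl.get_state();print(s["time"],s["eef_pos"],R.from_quat(s["tcp_rot"]).as_matrix().round(3),s["opening"],ctrl.tip_extent() if callable(ctrl.tip_extent) else ctrl.tip_extent)
im,K,W=look("wrist","pics/w2.png")
r=[]
for n in("scene","side"):
    i,k,w=look(n); 
    b=blobs(i,(45,100,40),(75,255,255)); b=[x for x in b if x[1][0]<300]; print(n,b)
    r.append(ray(k,w,*b[0][0]))
print(tri(*r))
O=np.array([.5755,.140,.042]);a=np.radians(19.5)
gx=np.array([-np.sin(a)*np.cos(np.radians(9)),-np.cos(a)*np.cos(np.radians(9)),np.sin(np.radians(9))]);gy=np.array([np.cos(a),-np.sin(a),0]);gxl=np.array([-np.sin(a),-np.cos(a),0]);gz=np.cross(gx,gy)
v=im.copy()
for n in("wrist","scene","side"):
    I,k,w=(im,K,W) if n=="wrist" else look(n)
    v=I[:,:,::-1].copy()
    for y in(-.05875,.05875):
        L=[O+gxl*-.078+gy*y+[0,0,.022],O+gy*y+gz*.022,O+gx*.174+gy*y+gz*.022]
        L2=[O+gxl*-.078+gy*y,O+gy*y,O+gx*.174+gy*y]
        for l in(L,L2):cv2.polylines(v,[np.array([proj(k,w,p) for p in l]).round().astype(int)],False,(0,0,255),1)
    cv2.line(v,*[tuple(int(q) for q in proj(k,w,O+gy*y)) for y in(-.058,.058)],(255,0,0),1)
    for y in(-.048,.002):cv2.circle(v,tuple(int(q) for q in proj(k,w,O+gx*.124+gy*y+gz*.009)),2,(0,255,0),-1)
    if n!="wrist": v=cv2.resize(v[160:290,180:330],None,fx=4,fy=4)
    cv2.imwrite(f"pics/ov2_{n}.png",v)
E
```

```text
2.675 [0.5862427  0.23107754 0.24523465] [[-0.     0.335  0.942]
 [-0.     0.942 -0.335]
 [-1.    -0.    -0.   ]] 0.2341526762033878 0.014
scene [(array([252.7, 216.1]), array([248, 213,  10,   7,  61], dtype=int32))]
side [(array([214.8, 222.3]), array([209, 218,  12,  10,  97], dtype=int32))]
(array([ 0.45370453, -0.07701755,  0.13818086]), [np.float64(0.0014057392983906558), np.float64(0.0014057392983904998)])
```

View pics/ov2_wrist.png

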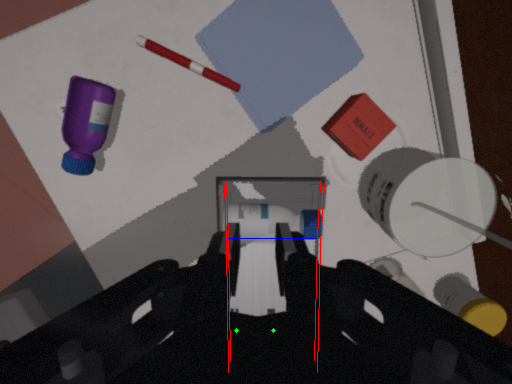

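View pics/ov2_side.png

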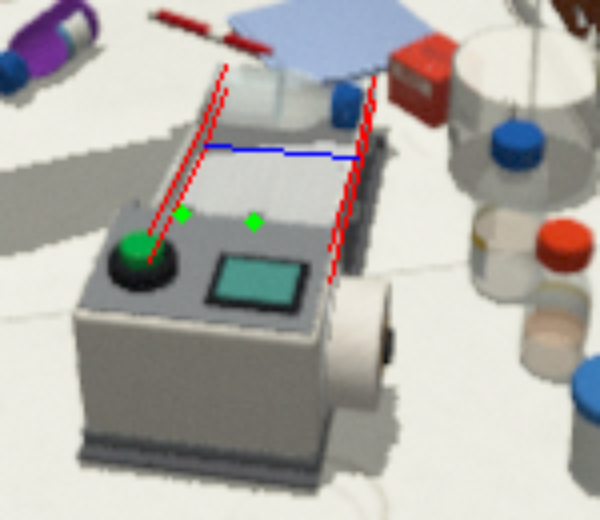

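Request:
move_arm --commands '[0.7, 0, 0, 0, 0.7, 0, 0, 0, 0.7, 0, 0, 0, 0.7, 0, 0, 0, 0.7, 0, 0, 0, 0.7, 0, 0, 0, 0.7, 0, 0, 0, 0.7, 0, 0, 0, 0.7, 0, 0, 0, 0.6, 0, 0, 0, 0, 0, 0, 0, 0, 0, 0, 0]'

```text
time: 4.42
eef_pos: [0.5865, 0.2321, 0.0733]
tcp_rot: [0.12, 0.697, -0.12, 0.697]
contact_force: [0.2, 1.2, -0.7]
opening: 0.235
```

```bash
python3 - <<'E'
from h import *
for n in("scene","side"):
    im,K,W=look(n); cv2.imwrite(f"pics/{n}3z.png",cv2.resize(im[130:260,180:330,::-1],None,fx=4,fy=4,interpolation=cv2.INTER_CUBIC))
look("wrist","pics/w3.png")
E
```

```text
(no output)
```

View pics/side3z.png

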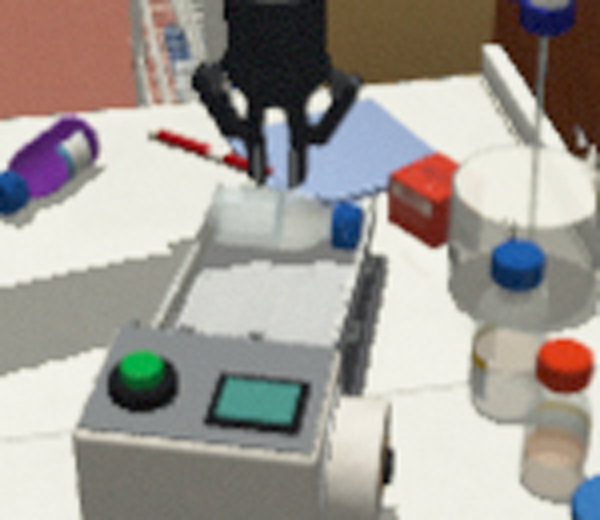

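View pics/scene3z.png

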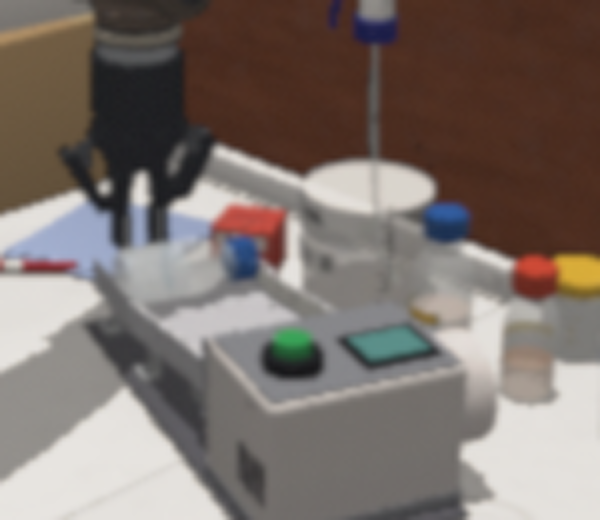

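View pics/w3.png

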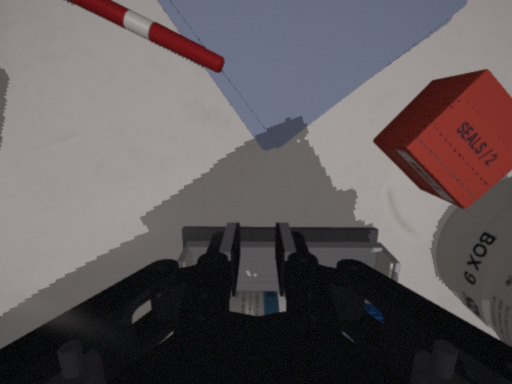

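Request:
move_arm --commands '[0, -0.21, 0, 0, 0, -0.21, 0, 0, 0, -0.21, 0, 0, 0, -0.21, 0, 0, 0, -0.21, 0, 0, 0, -0.21, 0, 0, 0, -0.21, 0, 0, 0, -0.21, 0, 0, 0, -0.21, 0, 0, 0, -0.21, 0, 0, -0.04, -0.25, 0, 0, -0.04, -0.25, 0, 0, -0.04, -0.25, 0, 0, -0.04, -0.25, 0, 0, -0.04, -0.25, 0, 0, -0.04, -0.25, 0, 0]'

```text
time: 6.58
eef_pos: [0.5559, 0.1468, 0.0789]
tcp_rot: [0.12, 0.697, -0.12, 0.697]
contact_force: [1.2, 1.0, 1.1]
opening: 0.236
```

```bash
python3 - <<'E'
from h import *
for n in("scene","side"):
    im,K,W=look(n); cv2.imwrite(f"pics/{n}4z.png",cv2.resize(im[130:260,180:330,::-1],None,fx=4,fy=4,interpolation=cv2.INTER_CUBIC))
look("wrist","pics/w4.png")
E
```

```text
(no output)
```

View pics/side4z.png

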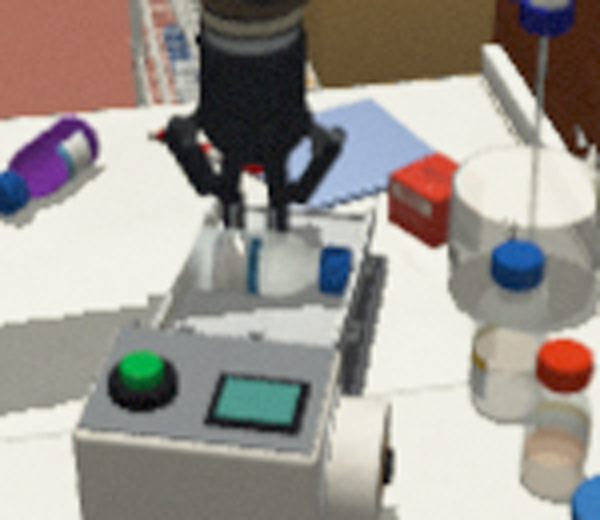

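View pics/w4.png

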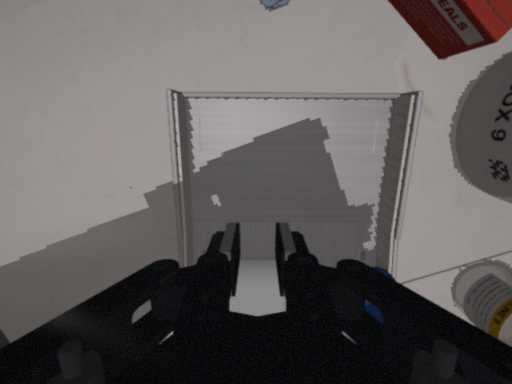

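```bash
python3 - <<'E'
from h import *
im,K,W=look("wrist")
g=lambda p:(lambda d:(d[:2]@np.array([-.334,-.9426]),d[:2]@np.array([.9426,-.334])))(p-np.array([.5755,.140,0]))
for nm,u,v,z in(("cTL",172,93,.064),("cTR",418,95,.064),("foot",280,222,.042),("wallL",190,222,.042),("wallR",381,222,.042),("lip",290,96,.048)):print(nm,np.round(g(onz(K,W,u,v,z)),4))
E
```

```text
cTL [-0.0779 -0.0626]
cTR [-0.0769  0.059 ]
foot [-0.0006 -0.0059]
wallL [-0.0007 -0.0641]
wallR [-0.0006  0.0595]
lip [-0.0775 -0.0025]
```

Request:
move_arm --commands '[-0.028, -0.2, 0, 0, -0.028, -0.2, 0, 0, -0.028, -0.2, 0, 0, -0.028, -0.2, 0, 0, -0.028, -0.2, 0, 0, -0.028, -0.2, 0, 0, -0.028, -0.2, 0, 0, -0.028, -0.2, 0, 0, -0.028, -0.2, 0, 0, -0.028, -0.2, 0, 0, -0.028, -0.2, 0, 0, -0.028, -0.2, 0, 0, -0.028, -0.2, 0, 0, -0.028, -0.2, 0, 0, -0.028, -0.2, 0, 0, -0.028, -0.2, 0, 0, -0.028, -0.2, 0, 0]'

```text
time: 8.9
eef_pos: [0.5273, 0.0667, 0.0906]
tcp_rot: [0.12, 0.697, -0.12, 0.697]
contact_force: [1.0, 3.1, 1.2]
opening: 0.234
```

```bash
python3 - <<'E'
from h import *
for n in("scene","side"):
    im,K,W=look(n); cv2.imwrite(f"pics/{n}5z.png",cv2.resize(im[130:260,180:330,::-1],None,fx=4,fy=4,interpolation=cv2.INTER_CUBIC))
look("wrist","pics/w5.png")
E
```

```text
(no output)
```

View pics/side5z.png

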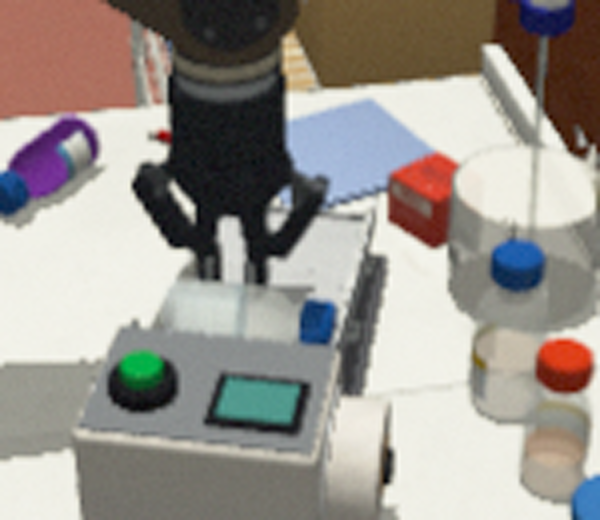

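View pics/w5.png

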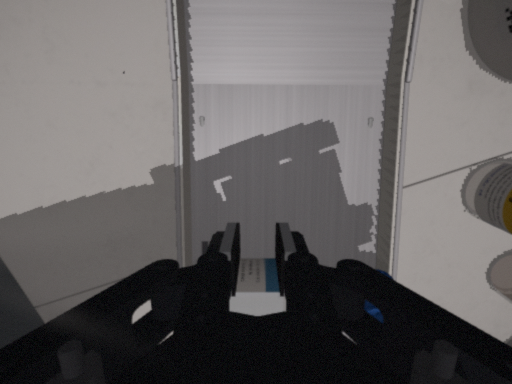

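View pics/scene5z.png

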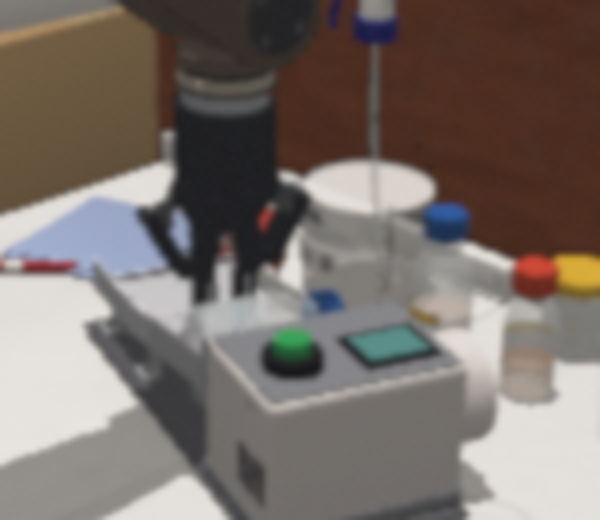

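Request:
move_arm --commands '[-0.01, -0.1, 0, 0, -0.01, -0.1, 0, 0, -0.01, -0.1, 0, 0, -0.01, -0.1, 0, 0, -0.01, -0.1, 0, 0, -0.01, -0.1, 0, 0, -0.01, -0.1, 0, 0, -0.01, -0.1, 0, 0, 0, 0, 0, 0]'

```text
time: 10.18
eef_pos: [0.5208, 0.0479, 0.0926]
tcp_rot: [0.12, 0.697, -0.12, 0.697]
contact_force: [0.4, 1.0, -0.1]
opening: 0.237
```

Request:
move_arm --commands '[0, -0.05, 0, 0, 0, -0.05, 0, 0, 0, 0, 0, 0]'

```text
time: 10.55
eef_pos: [0.5202, 0.0458, 0.0928]
tcp_rot: [0.12, 0.697, -0.12, 0.697]
contact_force: [1.0, 1.2, 0.8]
opening: 0.236
```

```bash
python3 - <<'E'
from h import *
s=ctrl.get_state();print(s["contact_force"],s["eef_pos"])
for n in("scene","side"):
    im,K,W=look(n); cv2.imwrite(f"pics/{n}6z.png",cv2.resize(im[150:240,190:320,::-1],None,fx=5,fy=5,interpolation=cv2.INTER_CUBIC))
look("wrist","pics/w6.png")
E
```

```text
[1.04994047 1.19524825 0.81068191] [0.52016667 0.04578949 0.0927705 ]
```

View pics/side6z.png

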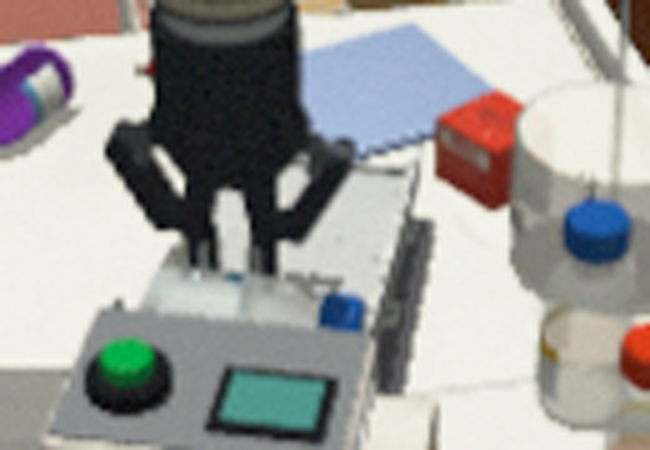

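View pics/w6.png

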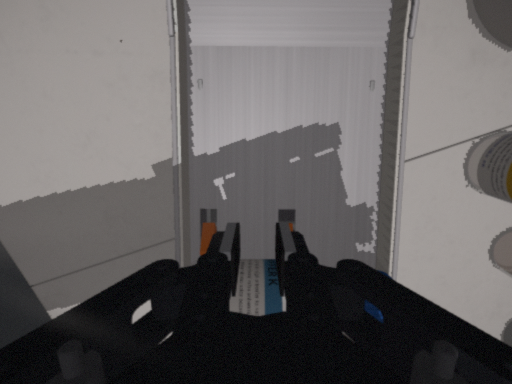

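Request:
move_arm --commands '[0, -0.05, 0, 0, 0, -0.05, 0, 0, 0, 0, 0, 0, 0, 0, 0, 0]'

```text
time: 11.2
eef_pos: [0.5195, 0.0438, 0.0928]
tcp_rot: [0.12, 0.697, -0.12, 0.697]
contact_force: [2.2, 5.1, 1.1]
opening: 0.234
```

Request:
move_arm --commands '[0, -0.05, 0, 0, 0, 0, 0, 0]'

```text
time: 11.45
eef_pos: [0.5196, 0.0436, 0.0929]
tcp_rot: [0.121, 0.696, -0.119, 0.697]
contact_force: [4.7, 7.5, 0.4]
opening: 0.236
```

Request:
move_arm --commands '[0, 0.05, 0, 0, 0, 0.05, 0, 0, 0, 0.08, 0, 0, 0, 0.08, 0, 0, 0, 0.08, 0, 0, 0, 0.08, 0, 0, 0, 0.08, 0, 0, 0, 0.1, 0, 0, 0, 0.2, 0, 0, 0, 0.3, 0, 0, 0, 0.3, 0, 0, 0, 0, 0, 0]'

```text
time: 12.95
eef_pos: [0.5307, 0.0759, 0.0927]
tcp_rot: [0.119, 0.697, -0.119, 0.697]
contact_force: [0.1, 0.2, -0.4]
opening: 0.233
```

```bash
python3 - <<'E'
from h import *
for n in("scene","side"):
    im,K,W=look(n); cv2.imwrite(f"pics/{n}7z.png",cv2.resize(im[150:240,190:320,::-1],None,fx=5,fy=5,interpolation=cv2.INTER_CUBIC))
look("wrist","pics/w7.png")
E
```

```text
(no output)
```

View pics/side7z.png

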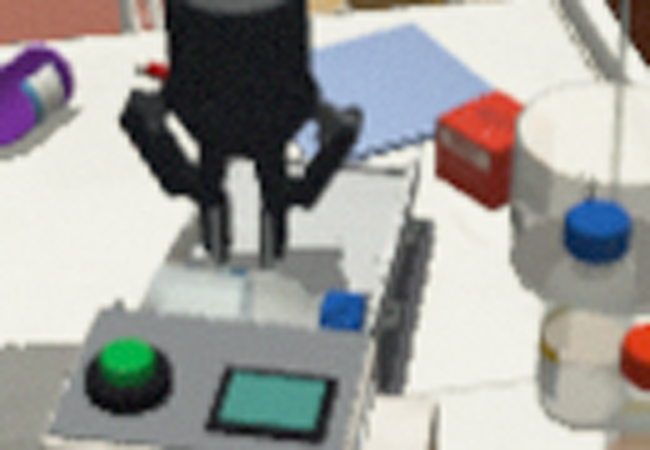

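View pics/w7.png

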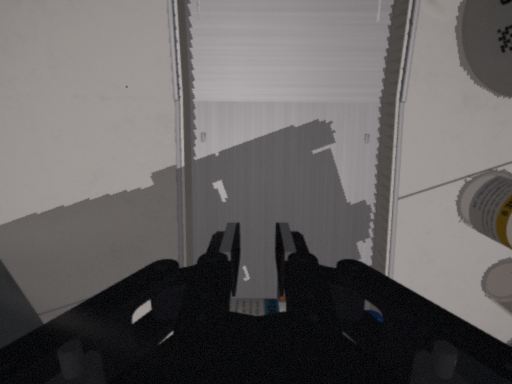

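Request:
move_arm --commands '[-0.5, 0, 0, 0, -1, 0, 0, 0, -1, 0, 0, 0, -1, 0, 0, 0, -1, 0, 0, 0, -1, 0, 0, 0, -0.5, 0, 0, 0, 0, -0.5, 0, 0, 0, -0.5, 0, 0, 0, 0, 0, 0, 0, 0, 0, 0]' --jaw 0

```text
time: 14.48
eef_pos: [0.5218, 0.0515, 0.2419]
tcp_rot: [0.12, 0.697, -0.12, 0.696]
contact_force: [-0.7, 1.0, 0.3]
opening: -0.003
```

```bash
python3 - <<'E'
from h import *
im,K,W=look("wrist","pics/w8.png")
g=lambda p:(lambda d:(d[:2]@np.array([-.334,-.9426]),d[:2]@np.array([.9426,-.334])))(p-np.array([.5755,.140,0]))
for nm,lo,hi,z in(("green",(45,100,40),(75,255,255),.138),("orange",(4,150,60),(17,255,255),.07),("blue",(100,120,50),(118,255,255),.0888)):
    for c,st in blobs(im,lo,hi): print(nm,c,st, np.round(g(onz(K,W,*c,z)),4))
cv2.imwrite("pics/w8z.png",cv2.resize(im[120:340,130:330,::-1],None,fx=2.7,fy=2.7,interpolation=cv2.INTER_CUBIC))
s=ctrl.get_state();print(s["eef_pos"])
E
```

```text
orange [230.9 185.9] [228 179   7  14  91] [ 0.111  -0.0506]
orange [273.5 186.1] [270 180   8  13  83] [ 0.1113 -0.0022]
orange [473.5 232.5] [453 216  39  32 422] [0.1686 0.237 ]
blue [53.9  1.3] [46  0 15  5 45] [-0.0653 -0.2032]
blue [471.3 164.2] [ 452  145   40   38 1156] [0.0831 0.2024]
blue [265.5 207.2] [263 197   6  22 113] [ 0.1302 -0.0117]
blue [318.4 214.4] [309 199  20  32 566] [0.1385 0.0464]
blue [465.4 286.2] [ 440  265   50   42 1519] [0.2291 0.2257]
[0.5219971  0.05167391 0.24210408]
```

View pics/w8z.png

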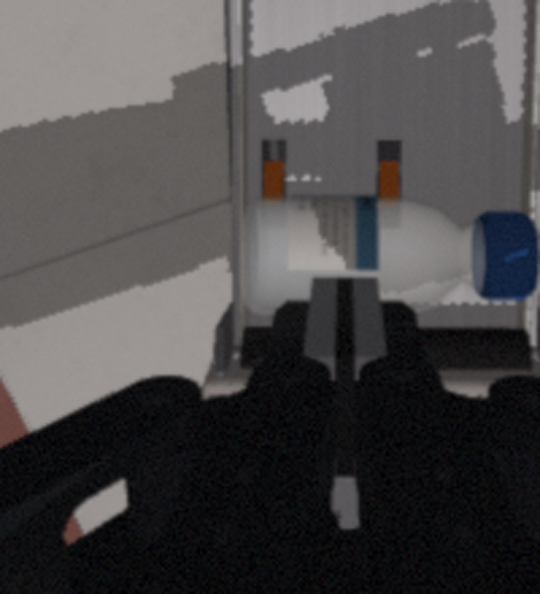

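Bottle axis sits at about 144 mm, square and resting on the dogs (cap at pixel (318,214), dogs at (231,186) and (273,186)). Next is the button, at about (0.4525, -0.078, 0.138).

Request:
move_arm --commands '[0, -0.97, -0.15, 0, 0, -0.97, -0.15, 0, 0, -0.97, -0.15, 0, 0, -0.97, -0.15, 0, 0, -0.97, -0.15, 0, 0, -0.97, -0.15, 0, 0.5, 0, 0, 0, 0.5, 0, 0, 0, 0.5, 0, 0, 0, 0.5, 0, 0, 0, 0, 0, 0, 0, 0, 0, 0, 0]'

```text
time: 16.02
eef_pos: [0.4527, -0.0778, 0.1929]
tcp_rot: [0.12, 0.697, -0.12, 0.697]
contact_force: [-0.2, 0.1, 0.5]
opening: 0.005
```

```bash
python3 - <<'E'
from h import *
s=ctrl.get_state();print(s["eef_pos"])
tip=s["eef_pos"]-[0,0,.014]
for n in("scene","side"):
    im,K,W=look(n); u=proj(K,W,tip); b=[x for x in blobs(im,(45,100,40),(75,255,255)) if x[1][0]<300]; print(n,u,b,proj(K,W,[.4525,-.078,.138]))
    im=im[:,:,::-1].copy();cv2.circle(im,tuple(int(round(q)) for q in u),1,(0,0,255),-1)
    cv2.imwrite(f"pics/{n}9z.png",cv2.resize(im[150:260,180:310],None,fx=5,fy=5,interpolation=cv2.INTER_CUBIC))
E
```

```text
[ 0.45270489 -0.07782938  0.19292078]
scene [252.72517334 201.63164157] [(array([210.9,  53.8]), array([207,  50,  10,   8,  55], dtype=int32)), (array([252.7, 216.2]), array([248, 213,  10,   8,  64], dtype=int32))] [252.38711997 215.95710314]
side [213.39280523 209.39016489] [(array([214.8, 222.3]), array([209, 218,  12,  10,  93], dtype=int32))] [214.4268661  223.27184028]
```

View pics/side9z.png

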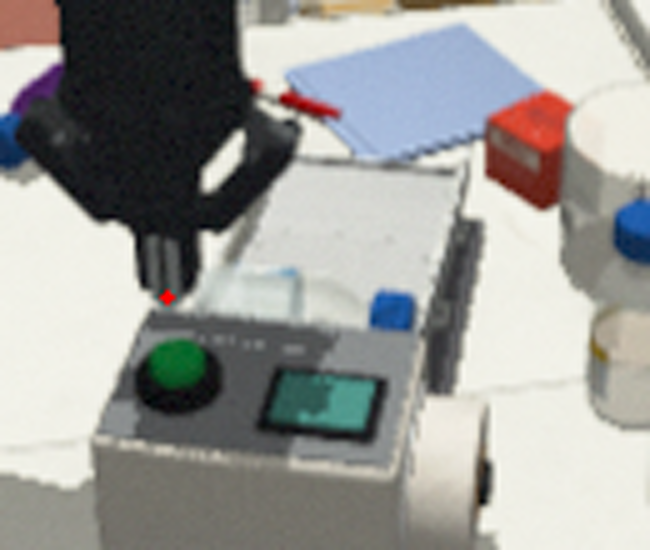

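View pics/scene9z.png

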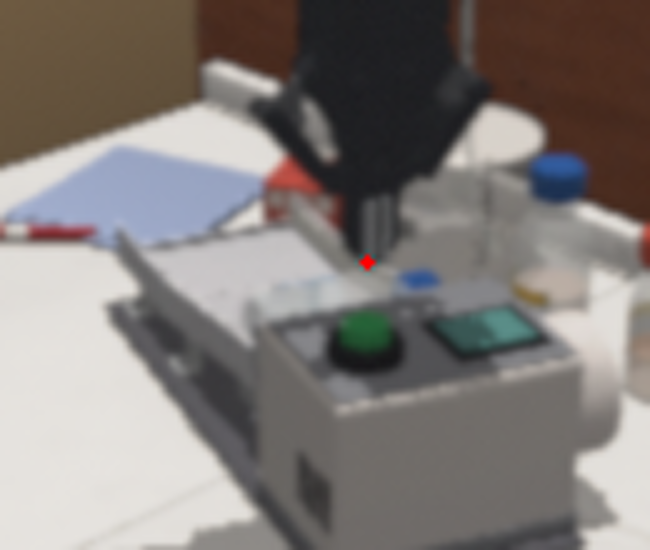

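Request:
move_arm --commands '[0.4, 0, 0, 0, 0.4, 0, 0, 0, 0.3, 0, 0, 0, 0.2, 0, 0, 0, 0.1, 0, 0, 0, 0, 0, 0, 0]'

```text
time: 16.88
eef_pos: [0.4524, -0.0779, 0.1579]
tcp_rot: [0.12, 0.697, -0.12, 0.697]
contact_force: [-0.4, 0.1, 1.6]
opening: -0.001
```

Request:
move_arm --commands '[0.08, 0, 0, 0, 0.08, 0, 0, 0, 0, 0, 0, 0]'

```text
time: 17.25
eef_pos: [0.4527, -0.078, 0.1541]
tcp_rot: [0.12, 0.697, -0.12, 0.697]
contact_force: [-1.4, 1.0, 3.4]
opening: -0.0
```

Request:
move_arm --commands '[0.06, 0, 0, 0, 0.06, 0, 0, 0, 0, 0, 0, 0]'

```text
time: 17.62
eef_pos: [0.4528, -0.078, 0.152]
tcp_rot: [0.12, 0.697, -0.12, 0.697]
contact_force: [-4.1, 1.4, 8.7]
opening: -0.0
```

Request:
move_arm --commands '[0.06, 0, 0, 0, 0.06, 0, 0, 0, 0, 0, 0, 0]'

```text
time: 18.0
eef_pos: [0.453, -0.0781, 0.1517]
tcp_rot: [0.119, 0.697, -0.12, 0.697]
contact_force: [-10.4, 3.4, 23.2]
opening: 0.004
```

```bash
python3 - <<'E'
from h import *
s=ctrl.get_state();print(s["eef_pos"],s["contact_force"])
for n in("side",):
    im,K,W=look(n); cv2.imwrite(f"pics/{n}10z.png",cv2.resize(im[150:260,180:310,::-1],None,fx=5,fy=5,interpolation=cv2.INTER_CUBIC))
E
```

```text
[ 0.45298818 -0.07809765  0.15173187] [-10.38675941   3.44502335  23.23634036]
```

View pics/side10z.png

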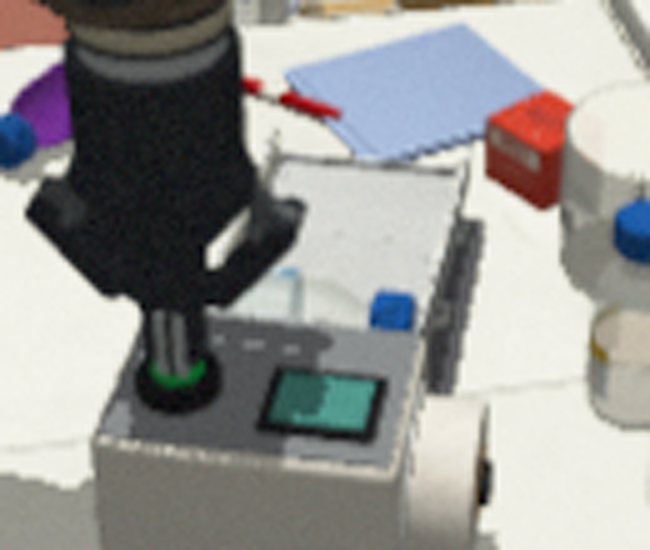

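Request:
move_arm --commands '[-0.3, 0, 0, 0, -0.5, 0, 0, 0, -0.8, 0, 0, 0, -0.8, 0, 0, 0, -0.8, 0, 0, 0, -0.4, 0.5, 0, 0, 0, 0.8, 0, 0, 0, 0.8, 0, 0, 0, 0.8, 0.2, 0, 0, 0.8, 0.2, 0, 0, 0.8, 0.2, 0, 0, 0.8, 0.2, 0, 0, 0.5, 0, 0, 0, 0, 0, 0, 0, 0, 0, 0]'

```text
time: 19.92
eef_pos: [0.5195, 0.0519, 0.2376]
tcp_rot: [0.12, 0.697, -0.12, 0.697]
contact_force: [-0.4, 0.7, -0.4]
opening: -0.002
```

```bash
python3 - <<'E'
from h import *
g=lambda p:(lambda d:(d[:2]@np.array([-.334,-.9426]),d[:2]@np.array([.9426,-.334])))(p-np.array([.5755,.140,0]))
im,K,W=look("wrist","pics/w11.png")
for nm,lo,hi,z in(("orange",(4,150,60),(17,255,255),.07),("blue",(100,120,50),(118,255,255),.0888)):
    for c,st in blobs(im,lo,hi): print(nm,c,st, np.round(g(onz(K,W,*c,z)),4))
for n in("scene","side"):
    i,k,w=look(n);print(n,[x for x in blobs(i,(45,100,40),(75,255,255)) if x[1][0]<300])
cv2.imwrite("pics/side11z.png",cv2.resize(i[150:260,180:310,::-1],None,fx=5,fy=5))
s=ctrl.get_state();print(s["time"],s["eef_pos"],s["contact_force"])
E
```

```text
orange [232.5 186.6] [229 180   8  14  89] [ 0.1112 -0.0506]
orange [275.9 186.6] [273 180   7  14  92] [ 0.1112 -0.0019]
orange [479.8 234. ] [462 219  35  31 442] [0.169  0.2392]
blue [55.4  0.5] [50  0 11  3 16] [-0.0638 -0.2011]
blue [477.4 164.8] [ 458  145   40   39 1202] [0.0832 0.2034]
blue [267.7 207.9] [265 197   6  23 115] [ 0.1299 -0.0116]
blue [321.3 215.6] [310 200  22  32 592] [0.1387 0.0464]
blue [469.5 288.1] [ 444  267   50   42 1546] [0.2291 0.2254]
scene [(array([252.8, 216. ]), array([248, 213,  10,   7,  60], dtype=int32))]
side [(array([214.8, 222.3]), array([209, 218,  12,  10,  96], dtype=int32))]
20.075 [0.51952591 0.05164388 0.23779066] [-0.64244336  0.37381674  1.01362224]
```

View pics/w11.png

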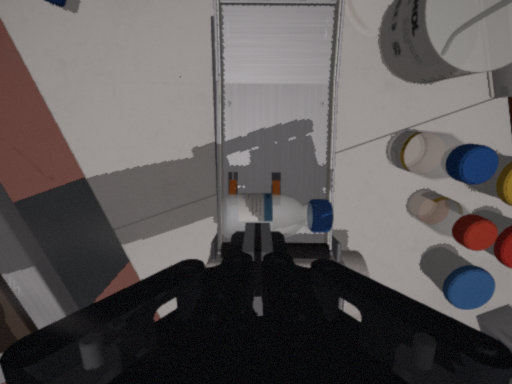

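View pics/side11z.png

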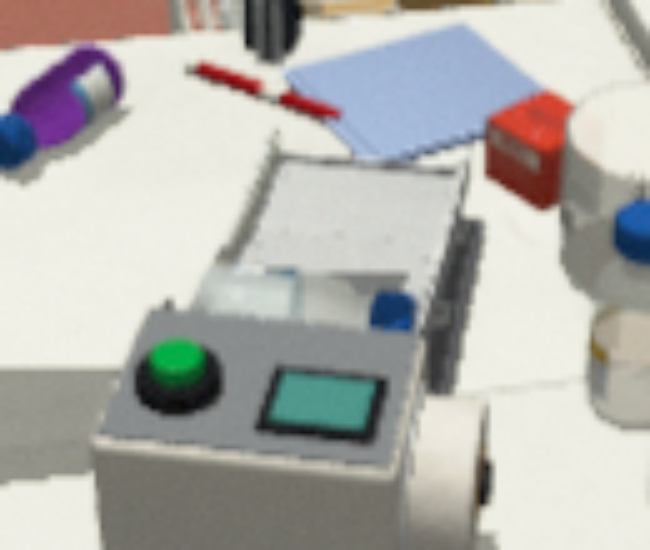

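Bottle unmoved (cap at (321,216)), dogs bearing against it at (232,187) and (276,187), button out again at (215,222) in the side view, and the arm clear.

```bash
python3 -c "
from plant import ctrl; print(ctrl.sign_off())"
```

```text
the job is handed in; nothing more can be done
None
```

The bottle is home behind the dogs, the start button has been pressed and released, and I handed the job in at about 20 s. No verdict was reported.

- **Pushing:** I pushed the bottle up the gutter with the fingers part-closed, until it stopped against the roller at about 8 N. I then backed off slowly, and it came to rest on the dogs. It was never gripped or lifted.
- **Button:** With the gripper shut, I pressed the button down about 6 mm. It stopped firmly at about 23 N, and I let it go.
- **Last checks:** Before and after the press, the bottle lay square at about 144 mm up the slope. That is within the 140–154 mm limit but at the low end of its 6 mm of play. The button's image was back where it started, and the arm was clear with almost no force on it. The standing bottles and the cup were never near the arm's path and looked unmoved.
- **Not measured:** I could not read the dogs' angle directly. I took them as up because the bottle stayed put on the slope.

No check failed or disagreed with another.

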